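# Clamp the bur block and hold the magnifier over it

### The arm

A 6-joint arm with a two-finger parallel gripper is mounted at the origin on a cart in front of the work surface, level with it; the furniture and walls round the work are solid. World frame = base frame: x ahead of the robot, y to its left, z up, the work surface at z = 0. Lengths are in m, angles in rad, forces in N, time in s.
With the tool pointing down it reaches from about 0.375 to 0.975 m from the base axis. Payload 3.8 kg.
Tool frame: the origin (TCP) lies midway between the tips of the shut fingers; the grasp point (between the pads) lies 19 mm behind it; z points along the fingers, y is the line along which they close (so a half turn about z gives the same grasp; the last joint's range is limited). The gripper opens to 85 mm and grips with 20 to 120 N. Pads are 22 mm wide; open, the fingers measure 114 mm over their backs; the gripper's body (76 mm by 85 mm) begins 54 mm behind the grasp point. The pads swing forward as they close: fully open they stand 13 mm farther back than shut.
Start: joints at [1.103, 0.264, 1.604, -0, 1.274, -0.037], TCP at [0.282, 0.613, 0.231] pointing down, gripper open.
Joint ranges: [-2.63, 2.63], [-0.94, 2.18], [0.31, 2.57], [-1.31, 4.45], [0, 2.66], [-2.55, 2.55]. Speed limits (rad/s): [2.57, 2.57, 3.14, 3.14, 3.14, 3.14].

### API

Orientations are given as a rotation vector (axis times angle).
In Python, from workcell import bot gives the robot as it stands.
- The arm moves only by the tool jog_arm, never from a script. Its argument "motion" is a list of rows, each a list of 5 numbers: the opening, from -1 (shut) to 1 (fully open), then the shift along the tool's x, y, z in mm, then the turn about the tool's z in degrees. In form: [[claw, x, y, z, twist], ...]. A call has 1 to 10 rows; each row shifts and turns the commanded pose from where the row before left it, along the tool's axes as they then stand; what a row does not reach is not made up. A row lasts 1/12 s, in which the tool goes at most 41.7 mm and 7.16 degrees, less where a joint would pass 70% of its speed; a pose out of reach is approached as far as the arm can. A call with a gripper value outside its range is refused whole. The fingers move at their own pace and stop on an object; "force" is the grip in N (left out, the last holds). Time passes only in rows, so rows that do not move let the fingers close. It gives the time, the measured TCP pose, the force, the opening and the grip force at its end, in the units of the state.
- bot.read_state(): the state, without advancing time (a new reading comes with each control period).
- bot.read_camera(name): name is "scene" or "top" or "wrist"; returns (picture, depth): 400x640x3 uint8, red, green, blue; 400x640 float32, m along the optical axis (not along the pixel's ray), 0 where there is no reading.
- bot.get_calibration(name): a dict with "vfov" (degrees; the focal length in pixels is half the picture's height over the tangent of half this angle, whatever the lens; pixels are square), "cx", "cy" (the principal point, pixels), "rvec" (rotation vector, rad) and "tvec" (3), from world to camera coordinates, as OpenCV has them; the wrist camera has in their place "tool_from_camera" (4x4, takes a point from camera to tool coordinates, whose origin is the TCP and whose axes are the flange's). Camera axes: x right, y down, z forward; pixel columns grow to the right and rows downward; lengths in m; the calibration is good to about 2 mm. The wrist camera is an equidistant fisheye: a pixel r from the principal point sees the ray r / f radians off the axis. A picture is of the moment at which its call begins: read the wrist's pose just before it. get_calibration takes no time and is no camera call.
- bot.finish_job(): hands the job in; it is judged then, once.
The state is a dict: "time": time; "q": joint angles; "joint_vel": joint speeds; "joint_torque": joint torques, N m; "tool_pos": TCP position; "tcp_rot": TCP orientation; "wrist_force": force on the tool from outside, world axes, zero at the start; "torque": the same for the moment, N m; "width": opening from 0.0 (shut) to 1.0 (fully open); "grip_force": force on a finger pad.
Only numpy, scipy, OpenCV 4.12 (cv2) and the standard library are available. Lean on these libraries where they do the work, as an engineer would, in place of code of your own. Each camera call takes 0.05 s, during which the arm holds its last target. There are 200 camera calls.

### The job

Get the rotary bits ready for inspection: first turn the crank of the little vise clockwise until its sliding jaw has clamped the bur block firmly against the fixed jaw. Then pick up the rectangular magnifier by its handle, carry it over the carton and the bottles without disturbing them, and hold it still, lens side down and level, centred above the block and lined up with its length, about 15 to 20 mm above the tips of the bits. Never let it touch the block, and finish while still holding it there.

Things in the scene. Friction and masses are not known exactly. Their poses are not given: they have to be found in the camera images.
- vise: Small grey instrument vise fixed to the worktop. Origin: on the worktop under the middle of the jaw bed. Footprint 94 mm (its x) by 215 mm (its y, from -154 to +61 mm); bed top 20 mm high. Jaws 80 mm long along x, their tops 43 mm high. The fixed jaw stands on the +y side, its face at y = +25 mm. On the -y side a gearbox (52 x 50 mm, centred at y = -118 mm, top 63 mm high) carries the crank. The yaw varies only a little from the world's.
- fixed_jaw: The vise's fixed jaw; same origin and axes as the vise.
- sliding_jaw: The vise's sliding jaw. It moves along the vise's +y towards the fixed jaw, 4.8 mm per rad of crank. Its axes are those of the vise; its origin is that of the vise plus this travel. Its face is 39 mm on the -y side of its origin.
- crank (a joint): Crank angle in rad, growing clockwise seen from above, which closes the jaw. At 0 the arm points along the vise's -x; starts at 0 to 1.8. At about 5.8 the block meets both jaws and the crank stops following the hand; only then is it clamped. Friction holds the crank and the clamping where left. Turning takes 2.5 N at the knob; straying off its circle adds a few N.
- crank_knob (a point): Middle of the crank's upright black knob, 94 mm above the worktop. The knob is 18 mm thick, stands from 78 to 110 mm above the worktop, 36 mm from the crank's axis, and spins freely on its pin. The crank's arm below it tops out at 74 mm. The crank's axis stands upright 118 mm from the vise's origin along the vise's -y.
- bur_block: Loose block of 92 x 36 mm (long along its own y, 36 mm along its x), 20 mm high at full width, then narrower, with a row of rotary bits upright in it; bit tips 51 mm above its underside. 110 g. Origin: centre of its underside. It stands on the vise's bed between the open jaws, its length along the vise's x, a few mm off the fixed jaw and slightly askew; the closing jaw pushes it up and squares it.
- magnifier: Rectangular grey hand magnifier lying flat, lens underside down, about 80 g. Origin: centre of the lens frame, at its underside; x along the length, z up. Frame 112 x 58 x 10 mm; the handle runs from the frame along -x to x = -142 mm, 16 mm wide, 20 mm high from the same underside. Held with its handle towards either end of the block it is equally good.
- magnifier_handle (a point): Middle of the magnifier's handle, 98 mm from the lens centre along -x, 12 mm above its underside. Axes as the magnifier's.
- gauze_carton: Carton of 131 (its x) x 46 x 89 mm high, standing between magnifier and vise. Loose, not to be disturbed. Origin: centre of its underside.
- oil_dropper: Brown dropper bottle, 33 mm across, 102 mm high, standing at one end of the carton. Loose, not to be disturbed. Origin: centre of its underside.
- polish_a: Small varnish bottle, 31 mm across, 79 mm high, standing at the carton's other end. Loose, not to be disturbed. Origin: centre of its underside.
There are look-alikes about, which are no part of the job. Of the things like the magnifier, leave any that is turquoise; of the rest the larger one is meant. There is more than one size of the bur_block; the job needs the larger.

How it is judged:
By the outcome, as a careful person would: the job done as asked, in the order asked, and still so for the second after the job is handed in, while the arm keeps its last pose, push and grip.
It also fails if it takes over 64 s, if anything falls off the work surface, if the arm or the gripper's body presses on something with over 40 N, if the wrist force passes 120 N, or if a joint passes its speed limit or range.

## Working session

There is one attempt and no reset: what is moved stays moved. The work goes in short steps, Python scripts to look and compute and a tool call to move; the robot and the scene stay as the last step left them, time stands still between calls to the robot, and variables do not carry over. Pictures are saved under pics/ and viewed, at most 10 in all, crops included, and the job is handed in when it is done.

Besides the shell and the picture viewer there is one more tool, called as name(argument=value, ...) on one line, values as JSON. jog_arm: Moves the arm, as the interface text tells. Its arguments: {"type":"object","properties":{"motion":{"type":"array"},"force":{"type":"number"}},"required":["motion"]}

```bash
ls; mkdir -p pics
python3 - <<'E'
from workcell import bot
import cv2,numpy as np
s=bot.read_state();print(s)
for n in("scene","top"):
    p,d=bot.read_camera(n);np.savez(f"pics/{n}0.npz",p=p,d=d)
    cv2.imwrite(f"pics/{n}0.png",p[:,:,::-1]);print(n,bot.get_calibration(n))
print(bot.get_calibration("wrist"))
E
```

```text
pics
{'time': 0.0, 'q': array([ 1.10306822e+00,  2.64760929e-01,  1.60540755e+00,  2.69992942e-05,
        1.27367342e+00, -3.68927947e-02]), 'joint_vel': array([ 0.00021376, -0.00135089, -0.00024759, -0.0023208 , -0.00063906,
       -0.00137957]), 'joint_torque': array([-8.20067180e-04, -5.15118134e+01, -3.67310643e+01,  1.65000561e-04,
        1.31301544e-02, -1.17035844e-05]), 'tool_pos': array([0.28155597, 0.61266172, 0.22993865]), 'tcp_rot': array([-0.67141896, -3.06840425,  0.00341049]), 'wrist_force': array([-0.44285139, -0.64567601, -0.69657861]), 'torque': array([-0.02451614,  0.04037002,  0.01913142]), 'grip_force': 0.0, 'width': 0.9998485051532809}
scene {'vfov': 46.56152803304128, 'cx': 307.64026220100203, 'cy': 196.66159929809785, 'rvec': array([ 2.29140937, -0.86398101,  0.35433298]), 'tvec': array([-0.27627468,  0.38749469,  1.10187412])}
top {'vfov': 57.5947536387698, 'cx': 318.1500918063144, 'cy': 199.67645338751956, 'rvec': array([ 2.14913232, -2.16940858,  0.15188447]), 'tvec': array([0.12986019, 0.49432796, 1.25593696])}
{'vfov': 65.70646984690485, 'cx': 319.8846207618904, 'cy': 199.2743214963931, 'tool_from_camera': array([[-1.86371721e-04, -9.50248783e-01, -3.11491919e-01,
         8.11318509e-02],
       [ 9.99999960e-01, -2.43503839e-04,  1.44522249e-04,
         3.50889608e-04],
       [-2.13181569e-04, -3.11491880e-01,  9.50248790e-01,
        -1.43061367e-01],
       [ 0.00000000e+00,  0.00000000e+00,  0.00000000e+00,
         1.00000000e+00]])}
```

View pics/scene0.png

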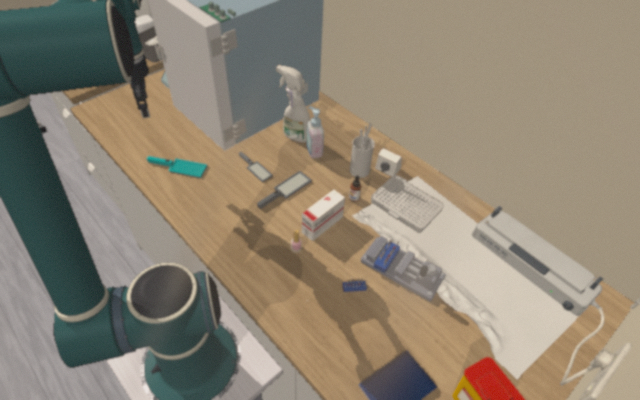

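View pics/top0.png

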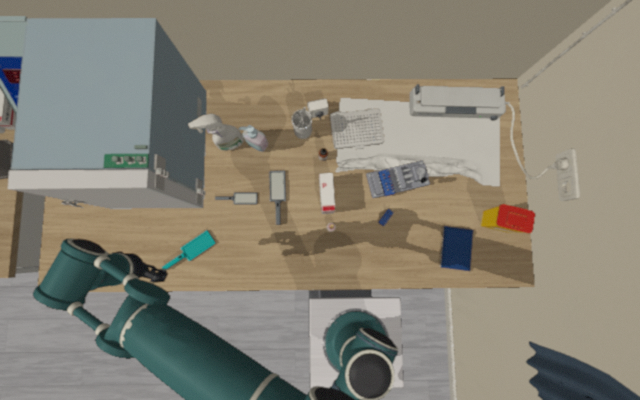

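The top view shows these magnifier candidates: turquoise (195,248), small grey (240,198) and large grey (278,190). I choose the large grey one. For the bur block, the candidates are the one in the vise (385,183) and a small loose one (386,217), and I choose the one in the vise. The carton is at (327,192), the dropper at (323,154) and the polish bottle at (331,227). The vise gearbox and crank are near (420,175).

```bash
cat > h.py <<'E'
import numpy as np,cv2
from scipy.spatial.transform import Rotation as R
from workcell import bot
def rays(name,uv,T=None):
    """origin, directions (world) of pixels uv"""
    c=bot.get_calibration(name);f=200/np.tan(np.radians(c['vfov'])/2)
    d=(np.atleast_2d(uv)-[c['cx'],c['cy']])/f
    if name=='wrist':
        r=np.linalg.norm(d,axis=1,keepdims=True)+1e-9
        v=np.hstack([d/r*np.sin(r),np.cos(r)]);M=T@c['tool_from_camera']
        return M[:3,3],v@M[:3,:3].T
    A=R.from_rotvec(c['rvec']).as_matrix()
    return -A.T@c['tvec'],np.hstack([d,np.ones((len(d),1))])@A
def onplane(name,uv,z,T=None):
    o,v=rays(name,uv,T);return o+v*((z-o[2])/v[:,2:])
def bydepth(name,uv,dep,T=None):
    o,v=rays(name,uv,T);uv=np.atleast_2d(uv).astype(int);z=dep[uv[:,1],uv[:,0]]
    if name=='wrist':
        c=bot.get_calibration(name);v=v/(v@(T@c['tool_from_camera'])[:3,2])[:,None]
    return o+v*z[:,None]
def toolT(s):
    T=np.eye(4);T[:3,:3]=R.from_rotvec(s['tcp_rot']).as_matrix();T[:3,3]=s['tool_pos'];return T
def wshot(tag):
    s=bot.read_state();p,d=bot.read_camera('wrist');T=toolT(s)
    np.savez(f'pics/{tag}.npz',p=p,d=d,T=T);cv2.imwrite(f'pics/{tag}.png',p[:,:,::-1]);return s,p,d,T
def todo(s,p,yaw=None):
    """tool-frame shift (mm) to world point p"""
    return np.round(toolT(s)[:3,:3].T@(np.array(p)-s['tool_pos'])*1000,1)
E
python3 - <<'E'
from h import *
z=np.load('pics/top0.npz');p,d=z['p'],z['d']
P=dict(magC=(277,184),magH=(278,212),magTop=(277,172),carton=(327,192),dropper=(323,154),polish=(331,227),block=(385,183),gear=(417,173),viseL=(372,185),turq=(200,245),small=(245,198))
for k,v in P.items(): print(k,np.round(bydepth('top',v,d)[0],3))
s=bot.read_state();T=toolT(s);print(T.round(3))
im=cv2.resize(p[130:250,220:460,::-1],None,fx=3.3,fy=3.3,interpolation=cv2.INTER_CUBIC);cv2.imwrite('pics/crop0.png',im)
E
```

```text
magC [0.558 0.274 0.005]
magH [0.454 0.268 0.018]
magTop [0.601 0.273 0.011]
carton [0.514 0.096 0.092]
dropper [0.65  0.107 0.073]
polish [0.396 0.083 0.081]
block [ 0.551 -0.112  0.042]
gear [ 0.582 -0.221  0.063]
viseL [ 0.549 -0.069  0.019]
turq [0.341 0.544 0.007]
small [0.507 0.389 0.005]
[[-0.909  0.418 -0.001  0.282]
 [ 0.418  0.909 -0.002  0.613]
 [ 0.    -0.002 -1.     0.23 ]
 [ 0.     0.     0.     1.   ]]
```

View pics/crop0.png

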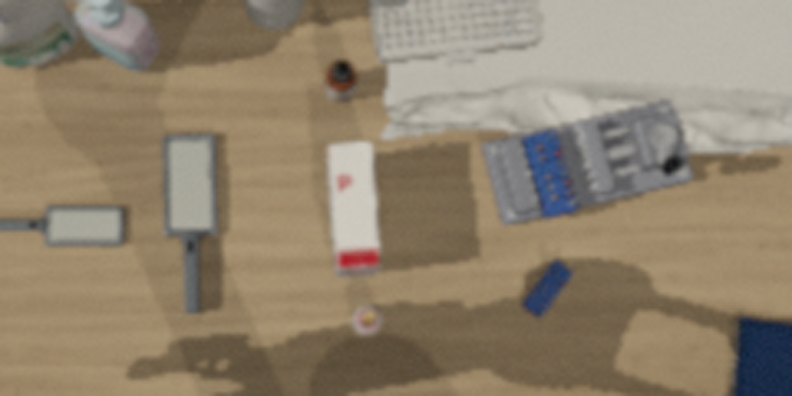

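jog_arm(motion=[[1,-26,-30,-7,0],[1,-26,-30,-7,0],[1,-26,-30,-7,0],[1,-26,-30,-7,0],[1,-26,-30,-7,0],[1,-26,-30,-7,0],[1,-26,-30,-7,0],[1,-26,-30,-7,0],[1,-26,-30,-7,0],[1,-26,-30,-7,0]])

```text
time: 0.93
tool_pos: [0.3925, 0.2302, 0.3012]
tcp_rot: [-0.671, -3.069, 0.0]
wrist_force: [0.3, -0.2, -0.1]
width: 0.998
grip_force: 0.0
```

jog_arm(motion=[[1,-26,-30,0,0],[1,-26,-30,0,0],[1,-26,-30,0,0],[1,-26,-30,0,0],[1,-26,-30,0,0],[1,-26,-30,0,0],[1,-26,-30,0,0],[1,-26,-30,0,0],[1,-26,-30,0,0],[1,-26,-30,0,0]])

```text
time: 1.77
tool_pos: [0.5036, -0.151, 0.3009]
tcp_rot: [-0.672, -3.068, -0.0]
wrist_force: [0.9, 0.8, -0.5]
width: 1.0
grip_force: 0.0
```

jog_arm(motion=[[1,0,0,0,-7],[1,0,0,0,-7],[1,0,0,0,-7],[1,0,0,0,-7],[1,0,0,0,-7],[1,0,0,0,0],[1,0,0,0,0]])

```text
time: 2.35
tool_pos: [0.5035, -0.149, 0.3008]
tcp_rot: [0.277, -3.129, -0.001]
wrist_force: [0.1, 0.8, -0.5]
width: 0.999
grip_force: 0.0
```

Run:
```python
from h import *
s,p,d,T=wshot('w1');print(s['time'],s['q'].round(2),s['wrist_force'].round(1));print(T.round(3))
```

```text
2.35 [-0.34 -0.06  1.83  0.    1.37 -2.08] [ 0.1  0.8 -0.5]
[[-0.984 -0.176 -0.001  0.504]
 [-0.176  0.984  0.    -0.149]
 [ 0.001  0.    -1.     0.301]
 [ 0.     0.     0.     1.   ]]
```

View pics/w1.png

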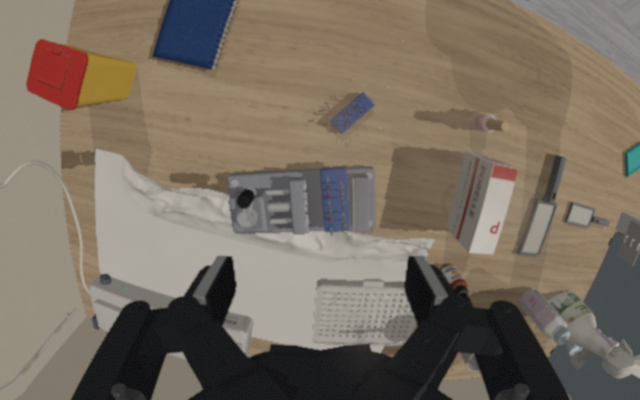

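The wrist view shows the vise spanning (229..376, 167..235), the knob at (244,198), the block at (335,200), the carton at (483,203) and the large magnifier at (543,205).

Run:
```python
from h import *
z=np.load('pics/w1.npz');p,d,T=z['p'],z['d'],z['T']
u,v=np.meshgrid(np.arange(640),np.arange(400));uv=np.c_[u.ravel(),v.ravel()]
W=bydepth('wrist',uv,d,T).reshape(400,640,3);np.save('pics/w1W.npy',W)
def rect(m,n):
    q=W[m][:,:2];r=cv2.minAreaRect((q*1000).astype(np.float32));print(n,len(q),'rect',np.round(r[0],1),np.round(r[1],1),round(r[2],1),'medz',np.median(W[m][:,2]).round(4),'mean',q.mean(0).round(4))
hsv=cv2.cvtColor(p,cv2.COLOR_RGB2HSV)
box=(u>222)&(u<382)&(v>155)&(v<240)
Z=W[...,2]
print('table',np.median(Z[100:150,250:300]))
rect(box&(Z>.012)&(hsv[...,1]<90)&(W[...,0]<.62),'vise')
rect(box&(Z>.036)&(Z<.049)&(u<318),'slidejawtop')
rect(box&(Z>.036)&(Z<.049)&(u>350),'fixedjawtop')
rect(box&(Z>.055)&(Z<.070)&(u<290),'gear')
rect(box&(Z>.1)&(Z<.12),'knobtop')
rect(box&(p.max(2)<50)&(u<262),'black')
rect(box&(hsv[...,1]>120)&(hsv[...,0]>100)&(hsv[...,0]<130)&(u>310)&(u<355),'block')
ys,xs=np.nonzero(box&(p.max(2)<50)&(u<262));print(xs.mean(),ys.mean(),onplane('wrist',[[xs.mean(),ys.mean()]],.11,T))
cv2.imwrite('pics/crop1.png',cv2.resize(p[155:245,215:385,::-1],None,fx=4.5,fy=4.5,interpolation=cv2.INTER_CUBIC))
for c in(190,200,215): print([(x,*(W[c,x]*1000).round().astype(int)) for x in range(226,382,5)])
```

```text
table 0.0004287668300323455
vise 8710 rect [ 521.8 -157.4] [195.6 249.4] 0.6 medz 0.0395 mean [ 0.5602 -0.1631]
slidejawtop 1225 rect [ 579.5 -204.6] [ 80.2 102.7] 12.6 medz 0.0427 mean [ 0.5701 -0.1749]
fixedjawtop 960 rect [550.9 -82.1] [78.4 24.1] 12.9 medz 0.0432 mean [ 0.5493 -0.0826]
gear 856 rect [ 582.8 -233.7] [57.5 50.8] 13.6 medz 0.0631 mean [ 0.5854 -0.2296]
knobtop 192 rect [ 550.3 -230.4] [16.3 16.9] 19.0 medz 0.1099 mean [ 0.5489 -0.2296]
black 212 rect [ 549.1 -229.9] [15.5 15.3] 5.6 medz 0.1093 mean [ 0.5471 -0.2293]
block 0 rect [0. 0.] [0. 0.] 0.0 medz nan mean [nan nan]
244.8254716981132 198.25 [[ 0.54550877 -0.22844605  0.11      ]]
[(226, np.int64(578), np.int64(-282), np.int64(-1)), (231, np.int64(569), np.int64(-268), np.int64(20)), (236, np.int64(566), np.int64(-260), np.int64(24)), (241, np.int64(564), np.int64(-251), np.int64(29)), (246, np.int64(542), np.int64(-232), np.int64(91)), (251, np.int64(543), np.int64(-227), np.int64(85)), (256, np.int64(559), np.int64(-229), np.int64(33)), (261, np.int64(558), np.int64(-222), np.int64(32)), (266, np.int64(557), 
[... 2338 characters left out ...]
p.int64(-124), np.int64(41)), (336, np.int64(551), np.int64(-117), np.int64(40)), (341, np.int64(544), np.int64(-112), np.int64(59)), (346, np.int64(549), np.int64(-103), np.int64(40)), (351, np.int64(553), np.int64(-93), np.int64(22)), (356, np.int64(545), np.int64(-90), np.int64(43)), (361, np.int64(544), np.int64(-83), np.int64(44)), (366, np.int64(543), np.int64(-77), np.int64(45)), (371, np.int64(549), np.int64(-64), np.int64(20)), (376, np.int64(553), np.int64(-52), np.int64(2)), (381, np.int64(552), np.int64(-44), np.int64(1))]
  return _methods._mean(a, axis=axis, dtype=dtype,
  ret = ret.dtype.type(ret / rcount)
<stdin>:6: RuntimeWarning: Mean of empty slice.
  ret = um.true_divide(
```

View pics/crop1.png

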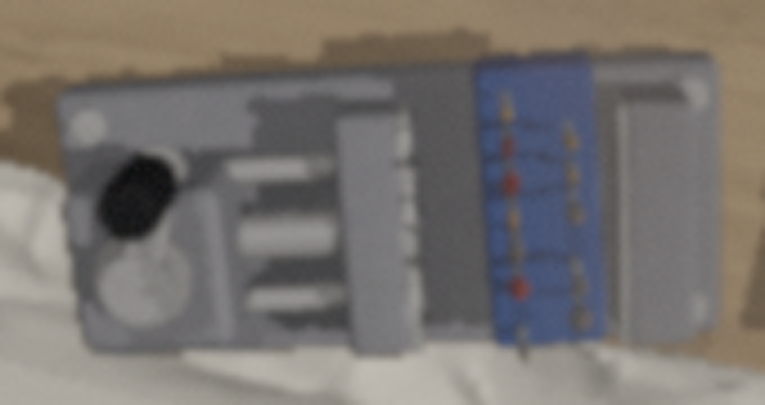

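The crop shows the knob at crop (138,196), the hub at (145,283), the blue block with its bits at (545,200), and a gap to the fixed jaw at (610..620). The block in the vise is the larger, two-row one.

Run:
```python
from h import *
z=np.load('pics/w1.npz');p,d,T=z['p'],z['d'],z['T'];W=np.load('pics/w1W.npy')
print('hub',onplane('wrist',[[247.2,217.9]],.076,T).round(4))
k=onplane('wrist',[[244.8,198.3]],.106,T)[0];print('knob',k.round(4))
# jaw faces: edge transitions per row
def edges(lo,hi,zlo,zhi,first):
    out=[]
    for r in range(178,230):
        i=[c for c in range(lo,hi) if zlo<W[r,c,2]<zhi]
        if i: out.append(W[r,i[0] if first else i[-1]])
    return np.array(out)
for n,a in(('fixface',(348,368,.038,.048,True)),('slideface',(286,316,.038,.048,False)),('baseend',(366,380,.014,.026,False))):
    e=edges(*a);l=cv2.fitLine(e[:,:2].astype(np.float32),cv2.DIST_HUBER,0,.01,.01).ravel();print(n,len(e),l.round(4),np.degrees(np.arctan2(l[1],l[0])).round(1))
yaw=np.radians(13);ex=np.array([np.cos(yaw),np.sin(yaw)]);ey=np.array([-ex[1],ex[0]])
for A in((.583,-.2337),onplane('wrist',[[247.2,217.9]],.076,T)[0][:2]):
    v=k[:2]-A;print('axis',A,'r',np.linalg.norm(v),'theta',np.arctan2(v@ey,-v@ex),'origin',A+.118*ey)
```

```text
hub [[ 0.5842 -0.2294  0.076 ]]
knob [ 0.547  -0.2293  0.106 ]
fixface 52 [ 0.994   0.1097  0.5489 -0.0964] 6.3
slideface 51 [ 0.9774  0.2115  0.5611 -0.1568] 12.2
baseend 51 [ 0.9831  0.1829  0.5491 -0.0585] 10.5
axis (0.583, -0.2337) r 0.036241828424812064 theta 0.34966084911399375 origin [ 0.55645578 -0.11872433]
axis [ 0.58415073 -0.22944937] r 0.037120257952636716 theta 0.231945169814001 origin [ 0.55760651 -0.11447371]
```

jog_arm(motion=[[1,-10,-29,10,0],[1,-9,-29,10,0],[1,-10,-29,20,0],[1,0,0,36,0],[1,0,0,36,0],[1,0,0,36,0],[1,0,0,36,0],[1,0,0,25,0],[1,0,0,12,0],[1,0,0,0,0]])

```text
time: 3.23
tool_pos: [0.5452, -0.2281, 0.0764]
tcp_rot: [0.279, -3.123, -0.006]
wrist_force: [-1.0, 1.1, 0.3]
width: 0.999
grip_force: 0.0
```

Run:
```python
from h import *
s,p,d,T=wshot('w2');print(s['time'],s['wrist_force'].round(1));print(T.round(4))
```

```text
3.2333 [-1.   1.1  0.3]
[[-0.9841 -0.1775 -0.0066  0.5452]
 [-0.1775  0.9841  0.0031 -0.2281]
 [ 0.0059  0.0042 -1.      0.0764]
 [ 0.      0.      0.      1.    ]]
```

View pics/w2.png

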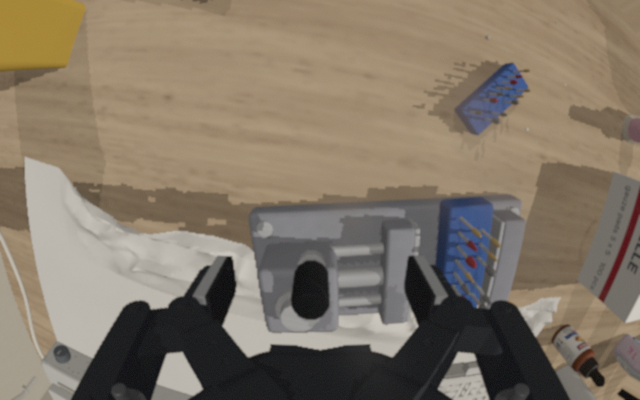

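The view shows the knob at (311,285), between the fingers whose midline is near column 320.

Run:
```python
from h import *
z=np.load('pics/w2.npz');p,d,T=z['p'],z['d'],z['T']
u,v=np.meshgrid(np.arange(640),np.arange(400));uv=np.c_[u.ravel(),v.ravel()]
W=bydepth('wrist',uv,d,T).reshape(400,640,3)
m=(p.max(2)<60)&(u>288)&(u<336)&(v>255)&(v<325)
for lo,hi in((.080,.090),(.09,.1),(.1,.107),(.107,.115)):
    k=m&(W[...,2]>lo)&(W[...,2]<hi);print(lo,k.sum(),W[k].mean(0).round(4))
k=m&(W[...,2]>.107)&(W[...,2]<.115);c=W[k].mean(0);s=bot.read_state();print(s['tool_pos'],todo(s,[c[0],c[1],.08]),bydepth('wrist',[[295,313]],d,T))
```

```text
0.08 210 [ 0.5438 -0.232   0.0866]
0.09 374 [ 0.5438 -0.2319  0.0952]
0.1 319 [ 0.544  -0.232   0.1038]
0.107 898 [ 0.5488 -0.2311  0.1098]
[ 0.54697158 -0.2288878   0.07904018] [-1.4 -2.5 -1. ] [[ 0.58236321 -0.23512182  0.07708698]]
```

jog_arm(motion=[[1,-2,-2,-1,0],[-1,0,0,0,0],[-1,0,0,0,0],[-1,0,0,0,0],[-1,0,0,0,0],[-1,0,0,0,0],[-1,0,0,0,0]], force=30)

```text
time: 3.87
tool_pos: [0.5505, -0.2312, 0.0819]
tcp_rot: [-0.282, 3.128, -0.001]
wrist_force: [-1.1, 0.0, 3.6]
width: 0.198
grip_force: 31.2
```

```bash
cat > circ.py <<'E'
from h import *
def rows(phi0,phi1,n,off=(0,0)):
    """tool-axis steps (mm, rounded .5) for knob from phi0 to phi1 deg about the axis; off: current tool-position error (mm, world) to correct"""
    X=toolT(bot.read_state())[:2,:2]
    f=np.radians(np.linspace(phi0,phi1,n+1));P=36*np.c_[np.cos(f),np.sin(f)];P=P-P[0];P[1:]+=off
    Q=np.round((P@X)*2)/2
    return np.diff(Q,axis=0).tolist()
E
python3 -c "
from circ import *
r=rows(177,77,10)
for a in r:print(a)"
```

```text
[-2.0, 6.0]
[-3.0, 5.5]
[-4.0, 5.0]
[-4.5, 4.0]
[-5.5, 3.5]
[-5.5, 2.0]
[-6.5, 1.5]
[-6.0, 0.0]
[-6.5, -1.0]
[-6.0, -1.5]
```

jog_arm(motion=[[-1,-2,6,0,0],[-1,-3,5.5,0,0],[-1,-4,5,0,0],[-1,-4.5,4,0,0],[-1,-5.5,3.5,0,0],[-1,0,0,0,0]])

```text
time: 4.37
tool_pos: [0.5668, -0.2036, 0.0818]
tcp_rot: [-0.284, 3.126, -0.002]
wrist_force: [4.1, -2.1, 2.5]
width: 0.199
grip_force: 31.0
```

jog_arm(motion=[[-1,-5.5,2,0,0],[-1,-6.5,1.5,0,0],[-1,-6,0,0,0],[-1,-6.5,-1,0,0],[-1,-6,-1.5,0,0],[-1,0,0,0,0]])

```text
time: 4.87
tool_pos: [0.5952, -0.1988, 0.0818]
tcp_rot: [0.284, -3.128, 0.004]
wrist_force: [-0.4, -6.8, 3.8]
width: 0.2
grip_force: 31.3
```

Run:
```python
from circ import *
s,p,d,T=wshot('w3');print(s['time'],s['tool_pos'],s['wrist_force'].round(1),s['width'])
print(T.round(3))
for a in rows(77,-23,10):print(a)
```

```text
4.8667 [ 0.59515438 -0.1987851   0.08175123] [-0.4 -6.8  3.8] 0.20040205217863044
[[-0.984 -0.18  -0.     0.595]
 [-0.18   0.984 -0.002 -0.199]
 [ 0.001 -0.002 -1.     0.082]
 [ 0.     0.     0.     1.   ]]
[-5.5, -3.0]
[-5.0, -4.0]
[-4.0, -4.5]
[-3.5, -5.5]
[-2.0, -5.5]
[-1.5, -6.5]
[0.0, -6.0]
[0.5, -6.5]
[2.0, -6.0]
[3.0, -5.5]
```

jog_arm(motion=[[-1,-5,-5,0,0],[-1,-5,-4,0,0],[-1,-4,-4.5,0,0],[-1,-3.5,-5.5,0,0],[-1,-2,-5.5,0,0],[-1,0,0,0,0]])

```text
time: 5.42
tool_pos: [0.6186, -0.2176, 0.0818]
tcp_rot: [0.282, -3.129, -0.002]
wrist_force: [-0.4, -1.2, 5.0]
width: 0.195
grip_force: 31.4
```

jog_arm(motion=[[-1,-1.5,-6.5,0,0],[-1,0,-6,0,0],[-1,0.5,-6.5,0,0],[-1,2,-6,0,0],[-1,3,-5.5,0,0],[-1,0,0,0,0]])

```text
time: 5.92
tool_pos: [0.6196, -0.2482, 0.0818]
tcp_rot: [0.281, -3.129, -0.003]
wrist_force: [-1.2, -0.8, 6.6]
width: 0.199
grip_force: 31.4
```

Run:
```python
from circ import *
s=bot.read_state();print(s['wrist_force'].round(1))
for a in rows(-23,-123,10):print(a)
```

```text
[-1.2 -0.8  6.6]
[4.0, -5.0]
[4.5, -4.0]
[5.5, -3.5]
[5.5, -2.0]
[6.5, -1.5]
[6.0, 0.0]
[6.5, 0.5]
[6.0, 2.0]
[5.5, 3.0]
[5.0, 4.0]
```

jog_arm(motion=[[-1,4,-5,-0.5,0],[-1,4.5,-4,0,0],[-1,5.5,-3.5,0,0],[-1,5.5,-2,0,0],[-1,6.5,-1.5,0,0],[-1,0,0,0,0]])

```text
time: 6.42
tool_pos: [0.5952, -0.269, 0.0818]
tcp_rot: [0.281, -3.127, -0.002]
wrist_force: [-2.2, 2.9, 6.5]
width: 0.194
grip_force: 31.4
```

jog_arm(motion=[[-1,6,0,0,0],[-1,6.5,0.5,0,0],[-1,6,2,0,0],[-1,5.5,3,0,0],[-1,5,4,0,0],[-1,0,0,0,0]])

```text
time: 6.92
tool_pos: [0.566, -0.2639, 0.0818]
tcp_rot: [-0.281, 3.128, 0.002]
wrist_force: [2.0, 5.7, 4.2]
width: 0.199
grip_force: 31.3
```

Run:
```python
from circ import *
s,p,d,T=wshot('w4');print(s['wrist_force'].round(1))
for a in rows(-123,-203,16):print(a)
```

```text
[2.  5.7 4.2]
[2.0, 2.5]
[2.0, 2.0]
[2.0, 3.0]
[1.5, 2.5]
[1.5, 3.0]
[1.0, 3.0]
[0.5, 3.0]
[0.5, 3.0]
[0.5, 3.0]
[0.0, 3.5]
[-0.5, 3.0]
[-0.5, 3.0]
[-1.0, 3.0]
[-1.0, 3.0]
[-1.5, 3.0]
[-1.5, 2.5]
```

jog_arm(motion=[[-1,1.5,4,0,0],[-1,2,2,0,0],[-1,2,3,0,0],[-1,0,0,0,0]])

```text
time: 7.3
tool_pos: [0.5589, -0.2573, 0.0819]
tcp_rot: [0.282, -3.129, 0.001]
wrist_force: [1.3, -0.9, 3.6]
width: 0.199
grip_force: 31.2
```

jog_arm(motion=[[-1,1.5,2.5,0,0],[-1,1.5,3,0,0],[-1,0,0,0,0]])

```text
time: 7.55
tool_pos: [0.5564, -0.2539, 0.082]
tcp_rot: [-0.283, 3.126, -0.006]
wrist_force: [4.9, -6.4, -0.1]
width: 0.2
grip_force: 30.9
```

jog_arm(motion=[[-1,1,3,0,0],[-1,0.5,3,0,0],[-1,0,0,0,0]])

```text
time: 7.8
tool_pos: [0.555, -0.2513, 0.0822]
tcp_rot: [-0.284, 3.124, -0.014]
wrist_force: [6.8, -14.5, -5.2]
width: 0.196
grip_force: 30.6
```

jog_arm(motion=[[-1,0.5,3,0,0],[-1,0.5,3,0,0],[-1,0,0,0,0]], force=50)

```text
time: 8.05
tool_pos: [0.5537, -0.2485, 0.0824]
tcp_rot: [-0.285, 3.122, -0.022]
wrist_force: [8.5, -23.1, -8.6]
width: 0.187
grip_force: 49.4
```

Run:
```python
from h import *
s,p,d,T=wshot('w5');print(s['tool_pos'],s['wrist_force'].round(1))
cv2.imwrite('pics/crop5.png',cv2.resize(p[150:400,200:600,::-1],None,fx=2,fy=2,interpolation=cv2.INTER_CUBIC))
```

```text
[ 0.55370063 -0.24847695  0.08238295] [  8.5 -23.1  -8.6]
```

View pics/crop5.png

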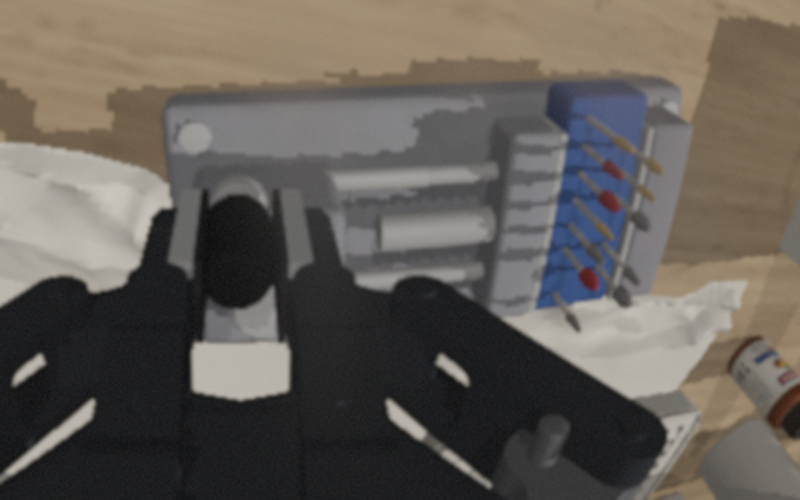

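jog_arm(motion=[[-1,0,3,0,0],[-1,0,3,0,0],[-1,0,0,0,0]], force=60)

```text
time: 8.35
tool_pos: [0.5527, -0.2456, 0.0825]
tcp_rot: [-0.286, 3.122, -0.03]
wrist_force: [7.7, -32.7, -11.9]
width: 0.188
grip_force: 59.1
```

jog_arm(motion=[[-1,0,-5,0,0],[-1,-1,-5,0,0],[-1,0,0,0,0]], force=40)

```text
time: 8.6
tool_pos: [0.5551, -0.2513, 0.0823]
tcp_rot: [-0.282, 3.124, -0.017]
wrist_force: [6.4, -17.7, -4.5]
width: 0.189
grip_force: 59.6
```

jog_arm(motion=[[-1,-2,-5,0,0],[-1,-1,-4,0,0],[-1,0,0,0,0]], force=40)

```text
time: 8.85
tool_pos: [0.5575, -0.2554, 0.0821]
tcp_rot: [-0.282, 3.129, -0.004]
wrist_force: [1.7, -7.2, 3.2]
width: 0.187
grip_force: 60.4
```

jog_arm(motion=[[1,0,-1,0,0],[1,0,0,0,0],[1,0,0,0,0],[1,0,0,0,0],[1,0,0,-15,0],[1,0,0,-30,0],[1,0,0,-40,0],[1,0,0,-40,0],[1,0,0,-40,0],[1,0,0,-40,0]])

```text
time: 9.68
tool_pos: [0.5567, -0.2531, 0.288]
tcp_rot: [0.283, -3.127, -0.002]
wrist_force: [0.6, 0.1, -0.1]
width: 0.999
grip_force: 0.0
```

jog_arm(motion=[[1,20,20,-20,0],[1,20,20,0,0],[1,20,20,0,0],[1,0,0,0,0],[1,0,0,0,0]])

```text
time: 10.1
tool_pos: [0.4866, -0.2046, 0.3067]
tcp_rot: [-0.284, 3.129, 0.0]
wrist_force: [0.5, 0.8, 1.0]
width: 1.003
grip_force: 0.0
```

Run:
```python
from h import *
s,p,d,T=wshot('w6');print(s['time'],s['wrist_force'].round(1),T.round(3))
cv2.imwrite('pics/crop6.png',cv2.resize(p[60:300,170:640,::-1],(800,408),interpolation=cv2.INTER_CUBIC))
```

```text
10.1 [0.5 0.8 1. ] [[-0.984 -0.18  -0.     0.487]
 [-0.18   0.984  0.    -0.205]
 [-0.     0.    -1.     0.307]
 [ 0.     0.     0.     1.   ]]
```

View pics/crop6.png

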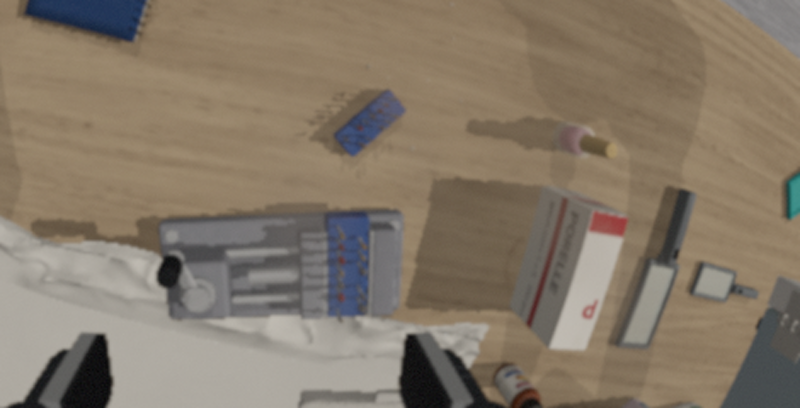

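The crop shows the block, with its bits, shut between both jaws at crop (348,265) and the knob at (170,270).

Run:
```python
from h import *
z=np.load('pics/w6.npz');p,d,T=z['p'],z['d'],z['T']
u,v=np.meshgrid(np.arange(640),np.arange(400));uv=np.c_[u.ravel(),v.ravel()]
W=bydepth('wrist',uv,d,T).reshape(400,640,3);Z=W[...,2]
I=p.astype(int);box=(u>262)&(u<410)&(v>180)&(v<252)
def rect(m,n):
    q=(W[m][:,:2]*1000).astype(np.float32);r=cv2.minAreaRect(q);print(n,len(q),np.round(r[0],1),np.round(r[1],1),round(r[2],1),'medz',np.median(Z[m]).round(4),'mean',q.mean(0).round(1))
b=box&(I[...,2]-I[...,0]>35);b=cv2.morphologyEx(b.astype(np.uint8),cv2.MORPH_OPEN,np.ones((3,3)))>0
rect(b&(Z>.03)&(Z<.05),'block');rect(b,'blockall')
rect(box&~b&(Z>.037)&(Z<.049)&(u>378),'fix');rect(box&~b&(Z>.037)&(Z<.049)&(u>340)&(u<365),'slide')
rect(box&(Z>.055)&(Z<.0695)&(u<320)&(u>265),'gear')
k=(Z>.105)&(Z<.115)&(u<300)&(u>250)&(v>190)&(v<245);rect(k,'knob')
t=box&(Z>.058)&(u>355)&(u<395);rect(t,'tips');print('tip z',np.percentile(Z[t],[50,90,99]).round(4))
# magnifier via top cam and wrist
g=(u>520)&(v>165)&(v<268)&(Z>.012)&(Z<.03);rect(g&(W[...,1]>.22)&(W[...,1]<.32),'maghandle')
```

```text
block 670 [ 551.2 -111.6] [87.7 32.1] 12.5 medz 0.0404 mean [ 545.4 -111.9]
blockall 673 [ 492.2 -142.9] [222.   50.3] 28.8 medz 0.0404 mean [ 545.2 -112.1]
fix 988 [547.1 -88.1] [90.7 35.9] 13.1 medz 0.043 mean [549.4 -85.7]
slide 1000 [ 559.7 -142.7] [90.  33.5] 13.2 medz 0.0428 mean [ 561.9 -139.2]
gear 816 [ 579.7 -233.8] [64.5 50.1] 12.2 medz 0.063 mean [ 584.1 -227.6]
knob 160 [ 556.7 -253.5] [16.9 15.7] 11.1 medz 0.1099 mean [ 556.8 -253.9]
tips 166 [ 490.6 -149.2] [213.4  39. ] 29.3 medz 0.0646 mean [ 549.6 -116.8]
tip z [0.0646 0.0684 0.4498]
maghandle 350 [505.4 274.2] [ 43.7 192. ] 85.1 medz 0.0197 mean [453.5 267.6]
```

jog_arm(motion=[[1,-1.5,39.5,0,0],[1,-1.5,39.5,0,0],[1,-1.5,39.5,0,0],[1,-1.5,39.5,0,0],[1,-1.5,39.5,0,0],[1,-1.5,39.5,0,0],[1,-1.5,39.5,0,0],[1,-1.5,39.5,0,0],[1,-1.5,39.5,0,0],[1,-1.5,39.5,0,0]])

```text
time: 10.98
tool_pos: [0.4319, 0.1876, 0.3065]
tcp_rot: [0.282, -3.129, 0.0]
wrist_force: [0.2, 0.0, 0.3]
width: 0.999
grip_force: 0.0
```

jog_arm(motion=[[1,-1.5,39.5,0,0],[1,-1.5,39.5,0,0],[1,0,0,20,7],[1,0,0,20,0],[1,0,0,0,0],[1,0,0,0,0]])

```text
time: 11.48
tool_pos: [0.4201, 0.2637, 0.2651]
tcp_rot: [0.092, -3.137, 0.003]
wrist_force: [-0.2, 0.3, 1.3]
width: 1.002
grip_force: 0.0
```

Run:
```python
from h import *
s,p,d,T=wshot('w7');print(s['time'],s['q'].round(2),s['wrist_force'].round(1),T.round(3))
```

```text
11.4833 [ 0.51 -0.1   1.93 -0.    1.31 -1.12] [-0.2  0.3  1.3] [[-0.998 -0.059 -0.004  0.42 ]
 [-0.059  0.998 -0.002  0.264]
 [ 0.004 -0.002 -1.     0.265]
 [ 0.     0.     0.     1.   ]]
```

View pics/w7.png

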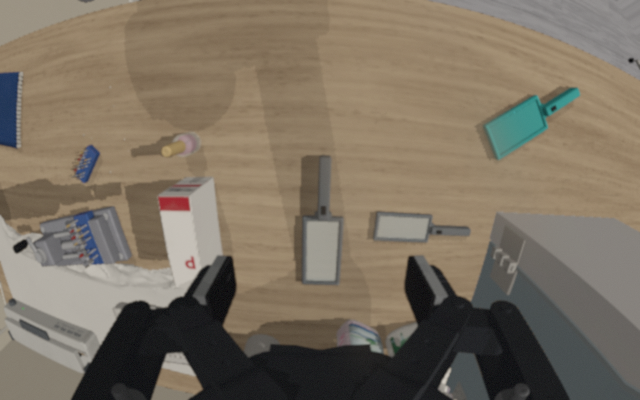

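The view shows the large grey magnifier with its handle at (324,185) and frame at (322,250), the smaller grey one at (405,228) and the turquoise one at (520,125).

Run:
```python
from h import *
z=np.load('pics/w7.npz');p,d,T=z['p'],z['d'],z['T']
u,v=np.meshgrid(np.arange(640),np.arange(400));uv=np.c_[u.ravel(),v.ravel()]
W=bydepth('wrist',uv,d,T).reshape(400,640,3);Z=W[...,2]
def rect(m,n):
    q=(W[m][:,:2]*1000).astype(np.float32);r=cv2.minAreaRect(q);print(n,len(q),np.round(r[0],1),np.round(r[1],1),round(r[2],1),'medz',np.median(Z[m]).round(4),'mean',q.mean(0).round(1))
    return q
q=rect((abs(u-324)<12)&(v>150)&(v<213)&(Z>.013)&(Z<.03),'handle')
l=cv2.fitLine(q,cv2.DIST_HUBER,0,.01,.01).ravel();print('dir deg',np.degrees(np.arctan2(l[1],l[0])).round(2),l.round(3))
rect((u>295)&(u<350)&(v>212)&(v<292)&(Z>.004)&(Z<.016),'frame')
box=(u>295)&(u<350)&(v>150)&(v<292)
m=box&(p.max(2)<120)&(v>218);
ys,xs=np.nonzero(box&(v>214)&(p.max(2)<125));P=onplane('wrist',np.c_[xs,ys],.01,T)[:,:2]*1000
r=cv2.minAreaRect(P.astype(np.float32));print('frame by colour',np.round(r[0],1),np.round(r[1],1),r[2])
```

```text
handle 679 [445.5 271. ] [75.6 15.6] 3.0 medz 0.0202 mean [444.4 270.8]
dir deg 1.93 [9.99000e-01 3.40000e-02 4.44315e+02 2.70666e+02]
frame 2704 [547.1 273.7] [117.7  59.1] 1.9 medz 0.0078 mean [547.2 273.6]
frame by colour [548.7 269.8] [115.6  66.9] 2.378089427947998
```

jog_arm(motion=[[1,-15,2.5,25,1.4],[1,-15,2.5,36,0],[1,0,0,40,0],[1,0,0,40,0],[1,0,0,40,0],[1,0,0,30,0],[1,0,0,15,0],[1,0,0,10,0],[1,0,0,0,0],[1,0,0,0,0]])

```text
time: 12.37
tool_pos: [0.4518, 0.2704, 0.0319]
tcp_rot: [-0.051, 3.14, 0.001]
wrist_force: [-0.1, 0.3, 0.2]
width: 1.003
grip_force: 0.0
```

Run:
```python
from h import *
s,p,d,T=wshot('w8');print(s['time'],s['wrist_force'].round(1),T.round(4))
u,v=np.meshgrid(np.arange(640),np.arange(400));uv=np.c_[u.ravel(),v.ravel()]
W=bydepth('wrist',uv,d,T).reshape(400,640,3);Z=W[...,2]
for r in range(130,300,12):
    c=[x for x in range(285,350) if .012<Z[r,x]<.025 and p[r,x].max()<110]
    if c:print(r,c[0],c[-1],(W[r,c].mean(0)*1000).round(1))
cv2.imwrite('pics/crop8.png',p[100:400,100:540,::-1])
```

```text
12.3667 [-0.1  0.3  0.2] [[-9.995e-01 -3.270e-02  1.500e-03  4.518e-01]
 [-3.270e-02  9.995e-01  8.000e-04  2.704e-01]
 [-1.500e-03  8.000e-04 -1.000e+00  3.190e-02]
 [ 0.000e+00  0.000e+00  0.000e+00  1.000e+00]]
178 306 331 [410.2 269.1  19.9]
190 306 330 [416.6 269.1  20.2]
202 306 332 [423.3 269.8  20. ]
214 306 333 [430.  270.3  20. ]
226 306 332 [437.  270.2  20.1]
238 306 333 [444.2 270.8  20.2]
250 306 333 [451.8 271.   19.9]
262 306 333 [459.6 271.3  19.9]
274 306 331 [467.6 270.9  20.2]
286 307 332 [475.8 271.8  20.7]
298 307 331 [484.4 271.7  21.2]
```

View pics/crop8.png

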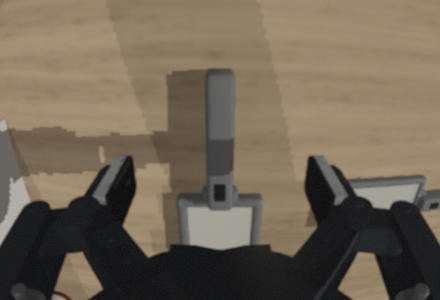

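The close crop confirms the large magnifier's handle at crop (220,130), between the fingers, and the finger clear of the small magnifier.

jog_arm(motion=[[0,0,0,14,0],[0,0,0,10,0],[0,0,0,4,0],[0,0,0,0,0],[0,0,0,0,0]])

```text
time: 12.83
tool_pos: [0.4504, 0.2702, 0.0032]
tcp_rot: [-0.053, 3.141, 0.0]
wrist_force: [-0.1, 1.4, 0.3]
width: 0.498
grip_force: 0.0
```

jog_arm(motion=[[-1,0,0,0,0],[-1,0,0,0,0],[-1,0,0,0,0],[-1,0,0,0,0],[-1,0,0,0,0],[-1,0,0,0,0]], force=60)

```text
time: 13.33
tool_pos: [0.451, 0.2705, 0.0036]
tcp_rot: [-0.053, 3.14, 0.001]
wrist_force: [-0.7, 0.2, 6.1]
width: 0.167
grip_force: 61.9
```

jog_arm(motion=[[-1,0,0,-5,0],[-1,0,0,-15,0],[-1,0,0,-25,0],[-1,0,0,-35,0],[-1,0,0,-40,0],[-1,0,0,-40,0],[-1,0,0,-35,0],[-1,0,0,-20,0],[-1,0,0,-5,0],[-1,0,0,0,0]])

```text
time: 14.17
tool_pos: [0.4511, 0.2706, 0.2245]
tcp_rot: [-0.053, 3.138, 0.003]
wrist_force: [0.3, -0.8, -1.6]
width: 0.171
grip_force: 61.2
```

```bash
cat > mag.py <<'E'
from h import *
def mag(tag):
    s,p,d,T=wshot(tag);print(s['time'],s['tool_pos'].round(4),s['wrist_force'].round(1),s['width'])
    u,v=np.meshgrid(np.arange(640),np.arange(400));uv=np.c_[u.ravel(),v.ravel()]
    Q=bydepth('wrist',uv,d,T);Q=(Q-T[:3,3])@T[:3,:3];Q=Q.reshape(400,640,3)*1000 # tool frame, mm
    m=(p.max(2)<150)&(abs(u-320)<30)&(abs(Q[...,2]+16)<12)&(Q[...,0]>12)&(abs(Q[...,1])<12)
    q=Q[m];print('handle',len(q),'x range',np.percentile(q[:,0],[0.5,99.5]).round(1),'y',np.polyfit(q[:,0],q[:,1],1).round(3),'z fit (slope,at0)',np.polyfit(q[:,0],q[:,2],1).round(3))
    f=(abs(Q[...,2]+5)<12)&(Q[...,0]<-40)&(Q[...,0]>-170)&(abs(Q[...,1])<45)&(v<300);q=Q[f]
    if len(q)>50:print('frame',len(q),q.mean(0).round(1),np.ptp(q,axis=0).round(0))
    print('yaw tool x',np.degrees(np.arctan2(T[1,0],T[0,0])).round(2),'tilt',T[2,:2].round(4))
    return s,p,d,T,Q
E
python3 -c "
from mag import *
mag('w9')"
```

```text
14.1667 [0.4511 0.2706 0.2245] [ 0.3 -0.8 -1.6] 0.17149989033932603
handle 2583 x range [12.  42.7] y [0.023 0.081] z fit (slope,at0) [  0.108 -18.935]
yaw tool x -178.08 tilt [-0.0032  0.0016]
```

Run:
```python
from h import *
z=np.load('pics/w9.npz');p,d,T=z['p'],z['d'],z['T']
u,v=np.meshgrid(np.arange(640),np.arange(400));uv=np.c_[u.ravel(),v.ravel()]
Q=((bydepth('wrist',uv,d,T)-T[:3,3])@T[:3,:3]).reshape(400,640,3)*1000
for r in range(130,330,10): print(r,[tuple(Q[r,c].round(1)) for c in(312,320,328)],p[r,320])
cv2.imwrite('pics/w9c.png',p[100:400,100:540,::-1])
```

```text
130 [(np.float64(46.5), np.float64(-8.4), np.float64(224.3)), (np.float64(46.6), np.float64(1.1), np.float64(223.0)), (np.float64(46.7), np.float64(10.5), np.float64(222.8))] [147 128 103]
140 [(np.float64(34.6), np.float64(-8.4), np.float64(223.7)), (np.float64(34.6), np.float64(1.1), np.float64(223.4)), (np.float64(34.7), np.float64(10.6), np.float64(223.2))] [143 124 100]
150 [(np.float64(22.6), np.float64(-8.5), np.float64(223.3)), (np.float64(22.4), np.float64(1.1), np.float64(224.1)), (np.float64(22.5), np.float64(10.6), np.float64(223.9))] [144 126 102]
160 [(np.float64(10.3), np.float64(-8.5), np.float64(223.6)), (np.float64(10.2), np.float64(1.1), np.float64(224.3)), (np.float64(10.1), np.float64(10.7), np.float64(224.8))] [149 130 106]
170 [(np.float64(-2.4), np.float64(-8.7), np.float64(225.2)), (np.float64(-2.0), np.float64(1.1), np.float64(223.5)), (np.float64(-2.1), np.float64(10.8), np.float64(223.8))] [135 116  92]
180 [(np.float64(-14.7), np.float64(-8.7), np.float64(224.1)), (np.float64(-14.6), np.float64(1.1), np.float64(223.7)), (np.float64(-14.7), np.float64(10.9
[... 1930 characters left out ...]
at64(-16.0)), (np.float64(-7.2), np.float64(0.8), np.float64(-17.0)), (np.float64(-7.7), np.float64(4.8), np.float64(-16.4))] [64 65 65]
300 [(np.float64(-13.2), np.float64(-3.1), np.float64(-17.3)), (np.float64(-13.4), np.float64(0.8), np.float64(-17.0)), (np.float64(-13.0), np.float64(4.8), np.float64(-17.6))] [94 94 94]
310 [(np.float64(-20.0), np.float64(-3.2), np.float64(-17.0)), (np.float64(-20.2), np.float64(0.8), np.float64(-16.6)), (np.float64(-20.8), np.float64(5.0), np.float64(-15.9))] [96 97 97]
320 [(np.float64(-26.6), np.float64(-3.3), np.float64(-17.2)), (np.float64(-25.0), np.float64(0.8), np.float64(-19.1)), (np.float64(-28.3), np.float64(5.1), np.float64(-15.2))] [27 29 26]
```

View pics/w9c.png

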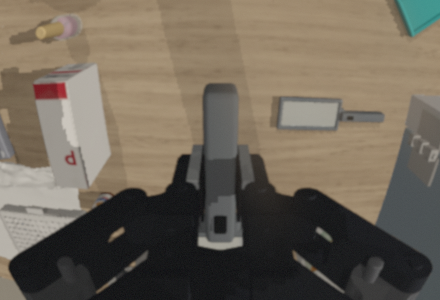

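The crop shows the magnifier's handle held at crop (220,150), straight between the pads. The depth profile is flat, so it is level.

Run:
```python
from h import *
y=np.radians(12.9);ex=np.array([np.cos(y),np.sin(y)]);ey=np.array([-ex[1],ex[0]])
for f,lo,hi in(('w6',355,395),('w7',60,130)):
    z=np.load(f'pics/{f}.npz');p,d,T=z['p'].astype(int),z['d'],z['T']
    u,v=np.meshgrid(np.arange(640),np.arange(400));uv=np.c_[u.ravel(),v.ravel()]
    W=bydepth('wrist',uv,d,T).reshape(400,640,3);Z=W[...,2]
    a=(W[...,:2]-[.5555,-.118])@np.c_[ex,ey]*1000
    m=(p[...,2]-p[...,0]>30)&(Z>.022)&(Z<.06)&(abs(a[...,0])<70)&(abs(a[...,1])<45)
    print(f,m.sum(),'x',np.percentile(a[m][:,0],[0,1,50,99,100]).round(1),'y',np.percentile(a[m][:,1],[1,50,99]).round(1))
    t=m&(Z>.035);print('  ztop x',np.percentile(a[t][:,0],[0,1,99,100]).round(1))
    j=(Z>.038)&(Z<.048)&~m&(abs(a[...,1]-36)<10)&(abs(a[...,0])<60);print('  fixjaw x',np.percentile(a[j][:,0],[1,99]).round(1))
    j=(Z>.038)&(Z<.048)&~m&(abs(a[...,1]+22)<7)&(abs(a[...,0])<60);print('  slidejaw x',np.percentile(a[j][:,0],[1,99]).round(1))
    h=(Z>.05)&(Z<.09)&(abs(a[...,0])<60)&(abs(a[...,1]-7)<18);print('  bits',h.sum(),a[h].mean(0).round(1),np.percentile(a[h][:,0],[2,98]).round(1),np.percentile(Z[h],[90,98]).round(4))
    n=(abs(a[...,1]-7)<8)&(abs(a[...,0])<70)&(Z>.033)&(Z<.048);e=a[n][:,0];print('  top by depth x',np.percentile(e,[.5,99.5]).round(1))
```

```text
w6 825 x [-47.1 -46.4  -9.1  40.5  41.9] y [-8.7  8.3 22.8]
  ztop x [-47.1 -46.4  40.5  41.9]
  fixjaw x [-35.5  42.7]
  slidejaw x [-35.4  42.1]
  bits 193 [0.2 4.8] [-40.2  35.6] [0.0678 0.0692]
  top by depth x [-47.   42.3]
w7 475 x [-47.4 -46.9 -11.   40.8  42.2] y [-8.1 11.8 25.4]
  ztop x [-47.4 -47.   40.8  42.2]
  fixjaw x [-35.   42.9]
  slidejaw x [-34.6  42.5]
  bits 198 [-3.3  6.4] [-39.9  36.3] [0.0666 0.0686]
  top by depth x [-47.6  43.8]
```

jog_arm(motion=[[-1,0,-20,0,-1],[-1,0,-30,0,-1],[-1,0,-40,0,-1],[-1,0,-40,0,-1],[-1,0,-40,0,-1],[-1,0,-40,0,-1],[-1,0,-40,0,-1],[-1,0,-40,0,-1],[-1,0,-30,0,-1],[-1,0,-20,0,-1]])

```text
time: 15.05
tool_pos: [0.4862, -0.0701, 0.2191]
tcp_rot: [0.323, -3.119, -0.001]
wrist_force: [0.3, -0.7, -0.9]
width: 0.168
grip_force: 61.1
```

jog_arm(motion=[[-1,14,-18,0,-1],[-1,15,-20,0,0],[-1,14,-18,0,0],[-1,0,0,0,0],[-1,0,0,20,0],[-1,0,0,30,0],[-1,0,0,30,0],[-1,0,0,15,0],[-1,0,0,0,0],[-1,0,0,0,0]])

```text
time: 15.88
tool_pos: [0.4561, -0.1303, 0.1248]
tcp_rot: [0.353, -3.116, -0.005]
wrist_force: [-0.1, -0.2, -0.3]
width: 0.17
grip_force: 61.1
```

Run:
```python
from mag import *
s,p,d,T,Q=mag('w10')
u,v=np.meshgrid(np.arange(640),np.arange(400))
m=(abs(Q[...,1])<4)&(Q[...,0]>12)&(Q[...,0]<37)&(abs(Q[...,2]+16)<6);q=Q[m];print('handle top',len(q),np.polyfit(q[:,0],q[:,2],1).round(3),np.polyfit(q[:,0],q[:,1],1).round(3))
L=T[:3,3]+T[:3,:3]@[-.0985,0,.0034];print('lens',L.round(4),'err',todo(s,T[:3,3]+np.array([.5518,-.1117,.0885])-L))
# scene / top views of the lens
for n in('scene','top'):
    p,d=bot.read_camera(n);np.savez(f'pics/{n}1.npz',p=p,d=d)
    u,v=np.meshgrid(np.arange(640),np.arange(400));W=bydepth(n,np.c_[u.ravel(),v.ravel()],d).reshape(400,640,3)
    k=(np.hypot(W[...,0]-L[0],W[...,1]-L[1])<.07)&(abs(W[...,2]-L[2]-.005)<.02)
    if k.sum()>20:
        q=W[k];A=np.c_[q[:,:2]-L[:2],np.ones(len(q))];print(n,k.sum(),q.mean(0).round(4),'plane',np.linalg.lstsq(A,q[:,2],rcond=None)[0].round(4));r=cv2.minAreaRect((q[:,:2]*1000).astype(np.float32));print(np.round(r[0],1),np.round(r[1],1),r[2])
```

```text
15.8833 [ 0.4561 -0.1303  0.1248] [-0.1 -0.2 -0.3] 0.16953312258956427
handle 2531 x range [12.  42.5] y [0.018 0.397] z fit (slope,at0) [  0.113 -19.085]
yaw tool x -167.07 tilt [0.0056 0.0036]
handle top 902 [-1.000e-03 -1.678e+01] [-0.006  0.092]
lens [ 0.5521 -0.1082  0.1208] err [ 0.9 -3.5 32.3]
scene 252 [ 0.577  -0.1188  0.1313] plane [ 0.0076 -0.0529  0.1306]
[ 561.4 -126. ] [112.9  35.6] 22.3061466217041
top 608 [ 0.5562 -0.109   0.1319] plane [-0.0179  0.0031  0.132 ]
[ 549.1 -111.7] [129.8  58.9] 12.901060104370117
```

jog_arm(motion=[[-1,1,-3,5,0],[-1,0,0,10,0],[-1,0,0,10,0],[-1,0,0,5,0],[-1,0,0,1,0],[-1,0,0,0,0],[-1,0,0,0,0],[-1,0,0,0,0]])

```text
time: 16.7
tool_pos: [0.4585, -0.1347, 0.0971]
tcp_rot: [-0.353, 3.121, -0.0]
wrist_force: [0.6, 0.4, -0.9]
width: 0.171
grip_force: 61.2
```

Run:
```python
from mag import *
s,p,d,T,Q=mag('w11')
L=T[:3,3]+T[:3,:3]@[-.0985,0,.0034];print('lens',L.round(4),'err',todo(s,T[:3,3]+np.array([.5518,-.1117,.0885])-L))
y=np.radians(12.9);ex=np.array([np.cos(y),np.sin(y)]);ey=np.array([-ex[1],ex[0]])
p,d=bot.read_camera('top');u,v=np.meshgrid(np.arange(640),np.arange(400));W=bydepth('top',np.c_[u.ravel(),v.ravel()],d).reshape(400,640,3)
a=(W[...,:2]-[.5518,-.1117])@np.c_[ex,ey]*1000;Z=W[...,2]
k=(abs(a[...,0])<75)&(abs(a[...,1])<45)&(abs(Z-.098)<.012)
print('lens rel',k.sum(),np.percentile(a[k][:,0],[2,98]).round(1),np.percentile(a[k][:,1],[2,98]).round(1),Z[k].mean())
A=np.c_[a[k],np.ones(k.sum())];print('tilt',np.linalg.lstsq(A,Z[k]*1000,rcond=None)[0].round(4))
# bits/block seen in wrist view, below the lens
z=np.load('pics/top0.npz');W0=bydepth('top',np.c_[u.ravel(),v.ravel()],z['d']).reshape(400,640,3)
b=(W0-[.5518,-.1117,0])[...,:2]@np.c_[ex,ey]*1000
f=(abs(W0[...,2]-.043)<.006)&(b[...,1]>18)&(b[...,1]<45)&(abs(b[...,0])<60);print('fixjaw in top view',f.sum(),np.percentile(b[f][:,0],[2,98]).round(1),np.percentile(b[f][:,1],[2,98]).round(1))
```

```text
16.7 [ 0.4585 -0.1347  0.0971] [ 0.6  0.4 -0.9] 0.170638532383286
handle 2526 x range [12.  42.5] y [0.016 0.448] z fit (slope,at0) [  0.107 -18.926]
yaw tool x -167.08 tilt [-0.0005 -0.0003]
lens [ 0.5545 -0.1127  0.0937] err [2.4 1.6 5.2]
lens rel 563 [-51.2  58.3] [-30.   25.9] 0.1011579088434544
tilt [-2.500000e-03  1.120000e-02  1.011895e+02]
fixjaw in top view 134 [-29.3  45.9] [18.4 39.2]
```

jog_arm(motion=[[-1,1,1,3,0],[-1,1,0.5,2,0],[-1,0,0,0,0],[-1,0,0,0,0],[-1,0,0,0,0],[-1,0,0,0,0],[-1,0,0,0,0]])

```text
time: 17.38
tool_pos: [0.456, -0.1336, 0.0919]
tcp_rot: [-0.353, 3.121, -0.0]
wrist_force: [0.0, 0.5, -1.1]
width: 0.171
grip_force: 61.2
```

Run:
```python
from mag import *
s,p,d,T,Q=mag('w12')
L=T[:3,3]+T[:3,:3]@[-.0985,0,.0034];print('lens',L.round(4),'err',todo(s,T[:3,3]+np.array([.5518,-.1117,.0885])-L),s['joint_vel'].round(3))
p,d=bot.read_camera('top');z=np.load('pics/top0.npz')
# undisturbed? compare carton / bottles before and after
for n,(x0,x1,y0,y1) in dict(carton=(312,342,168,216),dropper=(316,331,146,163),polish=(324,338,220,234)).items():
    print(n,np.abs(p[y0:y1,x0:x1].astype(int)-z['p'][y0:y1,x0:x1]).mean().round(1),np.median(np.abs(d[y0:y1,x0:x1]-z['d'][y0:y1,x0:x1])).round(4))
```

```text
17.3833 [ 0.456  -0.1336  0.0919] [ 0.   0.5 -1.1] 0.1712886336944691
handle 2533 x range [12.  42.5] y [0.016 0.455] z fit (slope,at0) [  0.118 -19.263]
yaw tool x -167.09 tilt [-0.0002 -0.0001]
lens [ 0.552  -0.1116  0.0885] err [ 0.2 -0.1 -0. ] [-0.001 -0.001 -0.001 -0.001  0.    -0.001]
carton 1.1 0.0026
dropper 1.6 0.0028
polish 11.9 0.0021
```

```bash
python3 -c "
from workcell import bot
print(bot.finish_job())"
```

```text
the job is handed in; nothing more can be done
None
```

I handed the job in at about 17.5 s of the 64 s: the bur block is clamped (crank at about 5.87 rad), and by my measurements the magnifier is held still and level, centred and lined up about 17.5 mm above the bit tips, with the carton and bottles where they were. I viewed 11 pictures, one over the limit of 10.

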